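# Clamp a bottle in the crank vice

### The arm

A 7-joint arm with a two-finger parallel gripper is mounted at the origin on the work surface. World frame = base frame: x ahead of the robot, y to its left, z up, the work surface at z = 0. Lengths are in m, angles in degrees, forces in N, time in s.
With the tool pointing down it reaches from about 0.425 to 1.025 m from the base axis. Payload 9.4 kg.
Tool frame: the origin (TCP) lies at the very end of the fingers, on their centre line; the grasp point (between the pads) lies 19 mm behind it; z points along the fingers, y is the line along which they close (so a half turn about z gives the same grasp; the last joint's range is limited). The gripper opens to 93 mm and grips with 3 to 60 N. Pads are 15 mm wide; open, the fingers measure 128 mm over their backs; the gripper's body (75 mm by 188 mm) begins 65 mm behind the grasp point.
Start: joints at [-4.395, 34.337, -0.143, 91.639, 0.103, 54.024, -4.572], TCP at [0.725, -0, 0.219] pointing down, gripper open.
Joint ranges: [-147.43, 147.43], [-19.82, 112.94], [-74.19, 73.91], [6.32, 146.72], [-59.91, 239.91], [6.04, 106.73], [-150.56, 150.56]. Speed limits (degrees/s): [127.2, 127.2, 172.46, 172.46, 180, 180, 180].

### API

Orientations are given as a 3x3 rotation matrix whose columns are the frame's x, y, z axes.
In Python, from workcell import r gives the robot as it stands.
- The arm moves only by the tool move_arm, never from a script. Its argument "targets" is a list of rows, each an object with "twist": the turn, a rotation vector about the tool's x, y, z as a fraction of full scale, a list of three; "travel": the shift along the tool's x, y, z as a fraction of full scale, a list of three; "jaw": the finger opening in mm, from 0 to 93. In form: [{"twist": [wx, wy, wz], "travel": [dx, dy, dz], "jaw": jaw}, ...]. A call has 1 to 20 rows; each row is the pose to reach, as a shift and turn from the pose commanded when the call began, along the tool's axes at that moment, turning the shorter way round; what a row does not reach only later rows make up. Full scale, the value 1, is 0.8 m for a shift and 180 degrees for a turn. A row lasts 1/12 s, in which the tool goes at most 41.7 mm and 7.16 degrees, less where a joint would pass 70% of its speed; a pose out of reach is approached as far as the arm can. A call with a number of a shift or a turn outside -1 to 1 is refused whole. A call with a gripper value outside its range is refused whole. The fingers move at their own pace and stop on an object; "newtons" is the grip in N (left out, the last holds). Time passes only in rows, so rows that repeat a pose let the fingers close. It gives the time, the measured TCP pose, the force, the opening and the grip force at its end, in the units of the state.
- r.get_obs(): the state, without advancing time (a new reading comes with each control period).
- r.camera(name): name is "scene" or "side" or "wrist"; returns a dict with "frame" (480x640x3 uint8, red, green, blue), "z_map" (480x640 float32, m along the optical axis (not along the pixel's ray), 0 where there is no reading), "intrinsics" (3x3 intrinsics, pixels), "R" (3x3) and "t" (3): a world point X has camera coordinates R X + t. Camera axes: x right, y down, z forward; pixel columns grow to the right and rows downward; lengths in m; the calibration is good to about 2 mm. A picture is of the moment at which its call begins.
- r.hand_in(): hands the job in; it is judged then, once.
Trained networks look in the newest picture that a camera, given by its name, has taken for a name from the list of things; names that differ only in an ending like _2 or _b are one class to them, and where a whole thing is asked for, a point or a joint stands for the part that bears it (a point fixed in the world has none). Each returns a list of dicts, best first, with "confidence" (0 to 1); they miss things now and then, are a little off and sometimes report something else, mostly with a low value. They report only what shows in the picture. A call takes as long as a camera call. They do not tell look-alikes from the thing itself.
- r.spot_in(camera, target): "at" ([x, y, z] in m, in world coordinates, good to about 4 mm: the middle of the surface that is visible of it).
- r.masks_of(camera, target): "region" (480x640 bool, what is visible of it).
- r.place_of(camera, target): "at" ([x, y, z] in m, in world coordinates, good to about 4 mm: a listed point, or the origin of a listed thing).
The state is a dict: "time": time; "joint_positions": joint angles; "joint_velocities": joint speeds; "joint_efforts": joint torques, N m; "ee_pos": TCP position; "orientation": TCP orientation; "ft_force": force on the tool from outside, world axes, zero at the start; "wrist_torque": the same for the moment, N m; "grip_width": finger opening in m; "grip_force": force on a finger pad.
Only numpy, scipy, OpenCV 4.12 (cv2) and the standard library are available. Lean on these libraries where they do the work, as an engineer would, in place of code of your own. Each camera call takes 0.05 s, during which the arm holds its last target. There are 200 camera calls.

### The job

Stand the bottle with the white-and-red label upright on the vice's white base between the open jaws and let go of it. Then wind the crank clockwise by its free-spinning black knob until the jaw holds the bottle firmly against the V-shaped backstop, at about 45 N: stop soon after the crank stiffens, because overtightening cracks the glass. Let go of the knob, and leave all the other things where they are.

Things in the scene. Friction and masses are not known exactly. Their poses are not given: they have to be found in the camera images.
- bottle_mid (a point): Centre (100 mm above its foot) of the bottle to clamp: very dark green glass with a white label, a red stripe on the label and a red band at the top of the neck. 200 mm tall, body 60 mm across up to 112 mm above the foot, straight neck 26 mm across from 143 to 200 mm (lip 29 mm from 190 to 197 mm). About 0.3 kg. z is up along the bottle.
- plain_a_mid (a point): Centre of a bystander bottle of the same shape, without label or red band. To be left standing.
- plain_b_mid (a point): Centre of the second plain bystander bottle. To be left standing.
- machine: The bolted-down bottle vice: white base plate 140 x 360 x 12 mm, white gearbox (90 x 90, 120 mm high) with the crank at its -y end, red V backstop at its +y end (top 87 mm above the table). Origin under the plate's centre; +y runs from crank to backstop, +x across, z up. The backstop's setting along y differs each time and is not reported.
- seat (a point): Point on top of the base plate (12 mm above the table) where the middle of the bottle's foot should be stood. Axes as machine. The bottle meets the V when its axis is 14 to 26 mm further along +y; the V centres it if it is within 8 mm across. The jaw pad starts 44 to 54 mm away on the -y side, so a bottle stood here has 14 mm or more of room before and behind it.
- jaw: Red moving jaw (90 mm wide, top 74 mm above the table) with a black sprung pad. Origin on the base under the relaxed pad's face; +y is the closing direction. 4 mm per rad of crank. It slides the standing bottle along the base into the V, then the force climbs steeply, 15 to 20 N per mm. Clamped well is 20 to 75 N on the bottle, best 45 N; over 90 N it cracks.
- crank_axle (a point): Point on the crank's vertical axle, 175 mm above the table, at the height of the knob's middle; 215 mm from the seat on the -y side.
- knob (a point): Middle of the black upright knob: 28 mm across, 60 mm tall (143 to 203 mm above the table), free to spin on its pin, which circles the axle at 60 mm. The steel arm lies beneath, its top 140 mm above the table.
- crank (a joint): Crank angle in rad, growing clockwise seen from above, which closes the jaw; 0 to 2.5 at the start, stop at 20. Clamping takes 1.2 to 2.3 turns. Drag along the circle at the knob: 5.7 N while turning with the jaw free, plus 0.67 N per 10 N on the bottle (8.7 N at 45 N). Halted after a small slow step, some 4 N is left when free, 6.5 N at 45 N. Friction holds the crank where it is left.
- mug: Blue mug, 90 mm tall, bystander; origin at its foot.
- tape: Orange tape roll, 90 mm across, lying flat, bystander.
- jar: Jar with a red lid, 90 mm tall, bystander.
- spanner: Spanner lying on the table, bystander.
There are look-alikes about, which are no part of the job. What is shaped like the part that bears bottle_mid but yellow is not meant.

How it is judged (in metres and radians):
On the way:
1. the labelled bottle stands upright on the vice's base between the open jaws, let go of (y of bottle_mid in the frame of seat between -0.02 and 0.025 m and x of bottle_mid in the frame of seat between -0.02 and 0.02 m and angle between bottle_mid's own z axis and vertical below 0.08 rad and z of bottle_mid in the frame of seat between 0.094 and 0.106 m and contact force between the fingers and bottle below 0.1 N and contact force between jaw and bottle below 1 N), for 0.2 s.
At the end, for the whole second after the job is handed in: The labelled bottle stands upright (within 0.08 rad) on the base, in the V of the backstop (within 12 mm across, 8 to 32 mm beyond the seat point), at rest, held by the jaw with 20 to 75 N, and the gripper touches nothing (contact force between jaw and bottle between 20 and 75 N and y of bottle_mid in the frame of seat between 0.008 and 0.032 m and x of bottle_mid in the frame of seat between -0.012 and 0.012 m and angle between bottle_mid's own z axis and vertical below 0.08 rad and z of bottle_mid in the frame of seat between 0.094 and 0.106 m and linear speed of bottle below 0.01 m/s and contact force between the fingers and anything else below 0.1 N).
It fails at once if the jaw presses the bottle with more than 90 N: the glass cracks (contact force between jaw and bottle above 90 N).
It fails at once if one of the other loose things (plain bottles, mug, tape, jar, spanner) is shifted by more than 20 mm or tipped over (distance of any of plain_a_mid, plain_b_mid, mug, tape, jar, spanner from where it was at the start of the episode above 0.02 m).
It also fails if it takes over 72 s, if anything falls off the work surface, if the arm or the gripper's body presses on something with over 40 N, if the wrist force passes 120 N, or if a joint passes its speed limit or range.

## Working session

There is one attempt and no reset: what is moved stays moved. The work goes in short steps, Python scripts to look and compute and a tool call to move; the robot and the scene stay as the last step left them, time stands still between calls to the robot, and variables do not carry over. Pictures are saved under pics/ and viewed, at most 10 in all, crops included, and the job is handed in when it is done.

Besides the shell and the picture viewer there is one more tool, called after ">>>" as name(argument=value, ...), one argument or row to a line, values as JSON. move_arm: Moves the arm, as the interface text tells. Its arguments: {"type":"object","properties":{"targets":{"type":"array"},"newtons":{"type":"number"}},"required":["targets"]}

```bash
mkdir -p pics
cat > h.py <<'E'
import numpy as np, cv2
from workcell import r
np.set_printoptions(precision=4,suppress=True)
def save(c,n): cv2.imwrite('pics/'+n,c['frame'][:,:,::-1])
def world(c,mask):
    v,u=np.nonzero(mask&(c['z_map']>0)); z=c['z_map'][v,u]
    p=np.linalg.inv(c['intrinsics'])@np.vstack([u*z,v*z,z])
    return (c['R'].T@(p-np.array(c['t'])[:,None])).T
E
python3 - <<'E'
from h import *
for n in ('scene','side'):
    c=r.camera(n); save(c,n+'1.png')
    for t in ['bottle_mid','plain_a_mid','machine','seat','jaw','crank_axle','knob','mug','tape','jar','spanner']:
        print(n,t,[(np.array(d['at']).round(3).tolist(),round(d['confidence'],2)) for d in r.place_of(n,t)])
o=r.get_obs();print(o['time'],o['ee_pos'],o['orientation'])
E
```

```text
scene bottle_mid [([0.322, 0.232, 0.099], 0.9), ([0.282, 0.342, 0.098], 0.84), ([0.405, 0.33, 0.102], 0.81), ([0.708, 0.191, -0.001], 0.71), ([0.433, 0.222, 0.099], 0.67)]
scene plain_a_mid [([0.514, 0.345, 0.1], 0.73)]
scene machine [([0.517, -0.108, 0.002], 0.78)]
scene seat [([0.532, -0.01, 0.01], 0.95)]
scene jaw [([0.528, -0.058, 0.009], 0.95), ([0.536, -0.01, 0.009], 0.16)]
scene crank_axle [([0.498, -0.227, 0.175], 0.57)]
scene knob []
scene mug [([0.748, -0.184, -0.002], 0.96)]
scene tape [([0.707, 0.196, -0.002], 0.65), ([0.645, 0.379, 0.001], 0.2)]
scene jar [([0.647, 0.379, -0.001], 0.96)]
scene spanner [([0.753, 0.017, -0.001], 0.88)]
side bottle_mid [([0.433, 0.223, 0.101], 0.88), ([0.328, 0.23, 0.096], 0.68), ([0.283, 0.341, 0.1], 0.65), ([0.406, 0.331, 0.101], 0.55), ([0.57, 0.209, 0.101], 0.37)]
side plain_a_mid [([0.517, 0.344, 0.104], 0.69)]
side machine [([0.522, -0.109, -0.001], 0.85)]
side seat [([0.534, -0.01, 0.015], 0.59), ([0.434, 0.223, 0.103], 0.33)]
side jaw [([0.528, -0.061, 0.01], 0.73), ([0.518, -0.108, 0.001], 0.58)]
side crank_axle [([0.506, -0.223, 0.172], 0.62)]
side knob [([0.51, -0.287, 0.172], 0.73)]
side mug [([0.74, -0.184, 0.001], 0.88)]
side tape [([0.572, 0.21, 0.098], 0.67), ([0.705, 0.191, 0.001], 0.62), ([0.433, 0.226, 0.102], 0.42)]
side jar [([0.645, 0.382, -0.004], 0.82)]
side spanner [([0.749, 0.02, -0.0], 0.93)]
1.2 [0.725  0.     0.2186] [[-0.  1. -0.]
 [ 1.  0. -0.]
 [-0. -0. -1.]]
```

View pics/scene1.png

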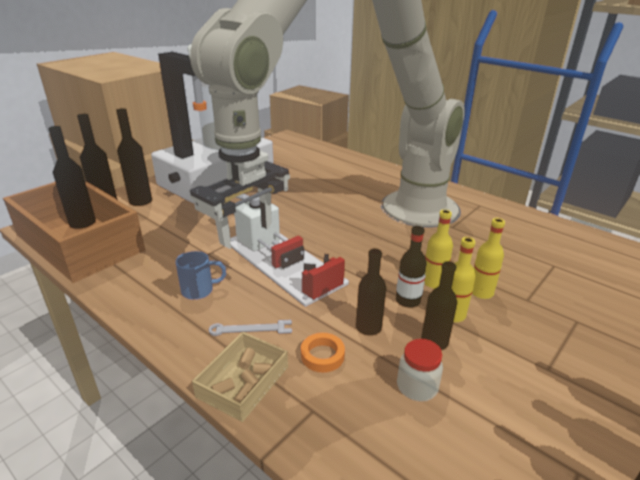

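View pics/side1.png

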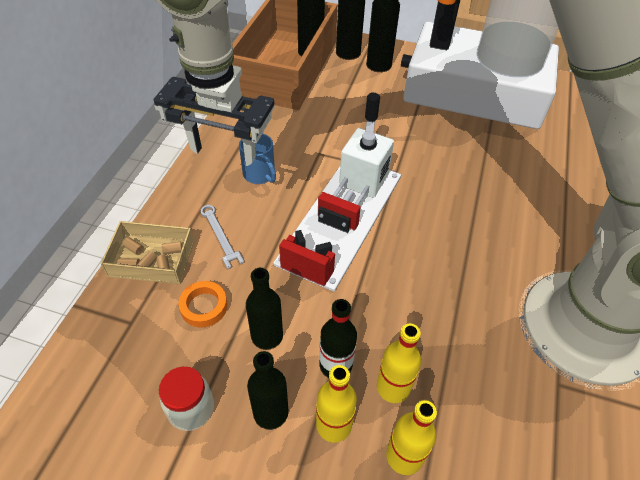

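The labelled bottle is the dark one at side px (338,345), i.e. world (0.433, 0.223); yellow and plain ones stand around it. The knob is at side px (372,107). I'll refine with depth.

Run:
```python
from h import *
from scipy.optimize import least_squares
def circ(p,R):
    f=lambda q:np.hypot(p[:,0]-q[0],p[:,1]-q[1])-R
    s=least_squares(f,p[:,:2].mean(0),loss='soft_l1',f_scale=.001);return s.x,np.abs(s.fun).mean()
for n in ('scene','side'):
    c=r.camera(n); w=world(c,np.ones((480,640),bool)); col=c['frame'][c['z_map']>0].astype(int)
    def box(x,y,z): return (abs(w[:,0]-x)<.05)&(abs(w[:,1]-y)<.05)&(w[:,2]>z[0])&(w[:,2]<z[1])
    for nm,(x,y) in dict(lab=(.433,.223),pa=(.57,.21)).items():
        m=box(x,y,(.02,.105)); print(n,nm,'body',m.sum(),circ(w[m],.03))
        m=box(x,y,(.147,.187)); print('  neck',m.sum(),circ(w[m],.013),w[box(x,y,(.1,.25))][:,2].max())
    m=(abs(w[:,0]-.51)<.09)&(abs(w[:,1]+.23)<.1)&(w[:,2]>.15)&(w[:,2]<.198)&(col.max(1)<70)
    if m.sum()>20: print(' knob',m.sum(),circ(w[m],.014),w[m].min(0),w[m].max(0))
    m=(abs(w[:,0]-.52)<.12)&(abs(w[:,1]+.1)<.25)&(abs(w[:,2]-.012)<.005)&(col.min(1)>130)
    print(' plate',m.sum(),cv2.minAreaRect(w[m][:,:2].astype(np.float32)))
    m=(abs(w[:,0]-.52)<.12)&(abs(w[:,1]+.2)<.12)&(abs(w[:,2]-.12)<.004)&(col.min(1)>120)
    print(' gearbox',m.sum(),cv2.minAreaRect(w[m][:,:2].astype(np.float32)) if m.sum()>5 else 0)
    m=(col[:,0]>110)&(col[:,1]<60)&(abs(w[:,0]-.53)<.1)
    for z in (.074,.087):
        k=m&(abs(w[:,2]-z)<.003)&(abs(w[:,1])<.12); print(' red top',z,k.sum(),cv2.minAreaRect(w[k][:,:2].astype(np.float32)) if k.sum()>5 else 0)
```

```text
scene lab body 778 (array([0.4339, 0.2244]), np.float64(0.0011141739579251077))
  neck 184 (array([0.4339, 0.2246]), np.float64(0.001111257257742442)) 0.20225579988671344
scene pa body 856 (array([0.5717, 0.2088]), np.float64(0.0008940332239384752))
  neck 203 (array([0.5717, 0.209 ]), np.float64(0.0008189850249757402)) 0.2013588235524038
 plate 1679 ((0.5231301188468933, -0.10330486297607422), (0.3620341718196869, 0.1408490240573883), 80.81116485595703)
 gearbox 244 ((0.5056451559066772, -0.22197023034095764), (0.08435244858264923, 0.08878281712532043), 82.23514556884766)
 red top 0.074 8 ((0.5243483185768127, 0.07898854464292526), (0.005174136254936457, 0.0280286967754364), 86.32610321044922)
 red top 0.087 0 0
side lab body 620 (array([0.4339, 0.2264]), np.float64(0.000474792081115584))
  neck 210 (array([0.4339, 0.2264]), np.float64(0.0005377823098594416)) 0.20360010435711048
side pa body 782 (array([0.5724, 0.2106]), np.float64(0.0005110190072202899))
  neck 213 (array([0.5724, 0.2108]), np.float64(0.0005475215472706495)) 0.20365995842208817
 knob 235 (array([ 0.5122, -0.2844]), np.float64(0.001045650639428684)) [ 0.4982 -0.2859  0.15  ] [ 0.5259 -0.2659  0.1973]
 plate 3524 ((0.5207504630088806, -0.10531318187713623), (0.36208376288414, 0.14088654518127441), 80.87836456298828)
 gearbox 885 ((0.5012575387954712, -0.22273652255535126), (0.09101536124944687, 0.08861059695482254), 81.21153259277344)
 red top 0.074 458 ((0.5359707474708557, -0.01083584874868393), (0.17926578223705292, 0.09896522015333176), 81.66083526611328)
 red top 0.087 428 ((0.5478261709213257, 0.0668879970908165), (0.021557850763201714, 0.09754801541566849), 81.04486083984375)
```

>>> move_arm(
  targets=[
    {"twist": [0, 0, 0], "travel": [0.02, -0.02, -0.05], "jaw": 60},
    {"twist": [0, 0, 0], "travel": [0.2819, -0.3638, -0.05], "jaw": 60},
    {"twist": [0, 0, 0], "travel": [0.2819, -0.3638, -0.05], "jaw": 60},
    {"twist": [0, 0, 0], "travel": [0.2819, -0.3638, -0.05], "jaw": 60},
    {"twist": [0, 0, 0], "travel": [0.2819, -0.3638, -0.05], "jaw": 60},
    {"twist": [0, 0, 0], "travel": [0.2819, -0.3638, -0.05], "jaw": 60},
    {"twist": [0, 0, 0], "travel": [0.2819, -0.3638, -0.05], "jaw": 60},
    {"twist": [0, 0, 0], "travel": [0.2819, -0.3638, -0.05], "jaw": 60},
    {"twist": [0, 0, 0], "travel": [0.2819, -0.3638, -0.05], "jaw": 60},
    {"twist": [0, 0, 0], "travel": [0.2819, -0.3638, -0.05], "jaw": 60},
    {"twist": [0, 0, 0], "travel": [0.2819, -0.3638, -0.05], "jaw": 60},
    {"twist": [0, 0, 0], "travel": [0.2819, -0.3638, -0.05], "jaw": 60},
    {"twist": [0, 0, 0], "travel": [0.2819, -0.3638, -0.05], "jaw": 60},
    {"twist": [0, 0, 0], "travel": [0.2819, -0.3638, -0.05], "jaw": 60},
    {"twist": [0, 0, 0], "travel": [0.2819, -0.3638, -0.05], "jaw": 60},
  ],
)

```text
time: 2.55
ee_pos: [0.4349, 0.2246, 0.2585]
orientation: [[0.002, 1.0, 0.0], [1.0, -0.002, -0.0], [-0.0, 0.0, -1.0]]
ft_force: [-0.8, -0.2, 0.6]
grip_width: 0.06
grip_force: 0.0
```

>>> move_arm(
  targets=[
    {"twist": [0, 0, 0], "travel": [0, 0, 0.04], "jaw": 60},
    {"twist": [0, 0, 0], "travel": [0, 0, 0.08], "jaw": 60},
    {"twist": [0, 0, 0], "travel": [0, 0, 0.115], "jaw": 60},
    {"twist": [0, 0, 0], "travel": [0, 0, 0.134], "jaw": 60},
    {"twist": [0, 0, 0], "travel": [0, 0, 0.134], "jaw": 60},
    {"twist": [0, 0, 0], "travel": [0, 0, 0.134], "jaw": 20},
    {"twist": [0, 0, 0], "travel": [0, 0, 0.134], "jaw": 20},
    {"twist": [0, 0, 0], "travel": [0, 0, 0.134], "jaw": 20},
    {"twist": [0, 0, 0], "travel": [0, 0, 0.134], "jaw": 20},
    {"twist": [0, 0, 0], "travel": [0, 0, 0.134], "jaw": 20},
    {"twist": [0, 0, 0], "travel": [0, 0, 0.134], "jaw": 20},
  ],
  newtons=30,
)

```text
time: 3.47
ee_pos: [0.4342, 0.2256, 0.152]
orientation: [[-0.0, 1.0, 0.001], [1.0, 0.0, 0.001], [0.001, 0.001, -1.0]]
ft_force: [-0.3, -0.1, -1.3]
grip_width: 0.0261
grip_force: 30.0
```

>>> move_arm(
  targets=[
    {"twist": [0, 0, 0], "travel": [0, 0, -0.02], "jaw": 20},
    {"twist": [0, 0, 0], "travel": [0, 0, -0.06], "jaw": 20},
    {"twist": [0, 0, 0], "travel": [0, 0, -0.1], "jaw": 20},
    {"twist": [0, 0, 0], "travel": [0, 0, -0.14], "jaw": 20},
    {"twist": [0, 0, 0], "travel": [-0.005, 0.002, -0.16], "jaw": 20},
    {"twist": [0, 0, 0], "travel": [-0.02, 0.009, -0.165], "jaw": 20},
    {"twist": [0, 0, 0], "travel": [-0.045, 0.019, -0.165], "jaw": 20},
    {"twist": [0, 0, 0], "travel": [-0.075, 0.032, -0.165], "jaw": 20},
    {"twist": [0, 0, 0], "travel": [-0.105, 0.045, -0.165], "jaw": 20},
    {"twist": [0, 0, 0], "travel": [-0.135, 0.058, -0.165], "jaw": 20},
    {"twist": [0, 0, 0], "travel": [-0.165, 0.071, -0.165], "jaw": 20},
    {"twist": [0, 0, 0], "travel": [-0.195, 0.084, -0.165], "jaw": 20},
    {"twist": [0, 0, 0], "travel": [-0.225, 0.097, -0.165], "jaw": 20},
    {"twist": [0, 0, 0], "travel": [-0.255, 0.11, -0.165], "jaw": 20},
    {"twist": [0, 0, 0], "travel": [-0.275, 0.119, -0.165], "jaw": 20},
    {"twist": [0, 0, 0], "travel": [-0.29, 0.125, -0.165], "jaw": 20},
    {"twist": [0, 0, 0], "travel": [-0.295, 0.1275, -0.165], "jaw": 20},
    {"twist": [0, 0, 0], "travel": [-0.295, 0.1275, -0.165], "jaw": 20},
    {"twist": [0, 0, 0], "travel": [-0.295, 0.1275, -0.165], "jaw": 20},
  ],
  newtons=50,
)

```text
time: 5.05
ee_pos: [0.5355, -0.0098, 0.2833]
orientation: [[-0.0, 1.0, -0.001], [1.0, 0.0, 0.0], [0.0, -0.001, -1.0]]
ft_force: [0.8, -0.6, -3.3]
grip_width: 0.0253
grip_force: 50.0
```

Run:
```python
from h import *
c=r.camera('side'); save(c,'side2.png'); c=r.camera('scene'); w=world(c,np.ones((480,640),bool))
for z in (.15,.17,.19,.21,.23):
    m=(abs(w[:,0]-.536)<.05)&(abs(w[:,1]+.01)<.05)&(abs(w[:,2]-z)<.01);print(z,m.sum(),w[m].mean(0))
print(r.get_obs()['ee_pos'])
```

```text
0.15 185 [0.5522 0.0054 0.1498]
0.17 192 [0.5532 0.0059 0.1698]
0.19 197 [0.5525 0.0066 0.1897]
0.21 214 [0.5531 0.0053 0.2101]
0.23 217 [0.5527 0.0052 0.2299]
[ 0.5355 -0.0092  0.2834]
```

View pics/side2.png

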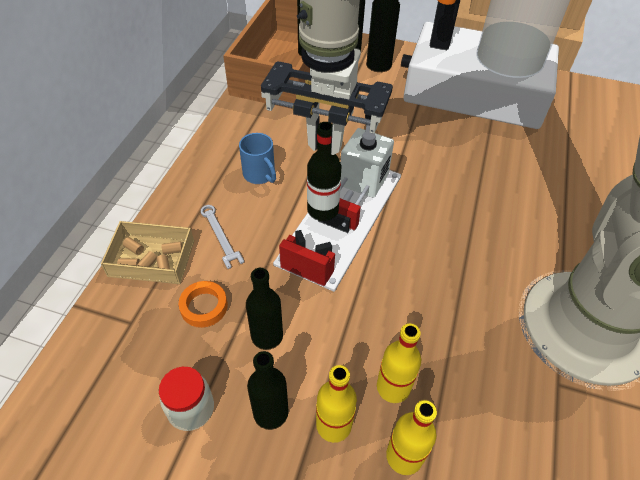

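The bottle hangs upright over the base (side px (325,180)), clear of jaw and backstop.

>>> move_arm(
  targets=[
    {"twist": [0, 0, 0], "travel": [0, 0, 0.02], "jaw": 20},
    {"twist": [0, 0, 0], "travel": [0, 0, 0.055], "jaw": 20},
    {"twist": [0, 0, 0], "travel": [0, 0, 0.09], "jaw": 20},
    {"twist": [0, 0, 0], "travel": [0, 0, 0.12], "jaw": 20},
    {"twist": [0, 0, 0], "travel": [0, 0, 0.138], "jaw": 20},
    {"twist": [0, 0, 0], "travel": [0, 0, 0.144], "jaw": 20},
    {"twist": [0, 0, 0], "travel": [0, 0, 0.146], "jaw": 20},
    {"twist": [0, 0, 0], "travel": [0, 0, 0.148], "jaw": 20},
    {"twist": [0, 0, 0], "travel": [0, 0, 0.149], "jaw": 20},
    {"twist": [0, 0, 0], "travel": [0, 0, 0.149], "jaw": 20},
    {"twist": [0, 0, 0], "travel": [0, 0, 0.149], "jaw": 20},
  ],
)

```text
time: 6.07
ee_pos: [0.5364, -0.0104, 0.1651]
orientation: [[0.0, 1.0, 0.002], [1.0, -0.0, 0.0], [0.0, 0.002, -1.0]]
ft_force: [-0.0, -0.0, -2.7]
grip_width: 0.0254
grip_force: 50.0
```

>>> move_arm(
  targets=[
    {"twist": [0, 0, 0], "travel": [0, 0, 0.001], "jaw": 20},
    {"twist": [0, 0, 0], "travel": [0, 0, 0.002], "jaw": 20},
    {"twist": [0, 0, 0], "travel": [0, 0, 0.002], "jaw": 20},
  ],
  newtons=30,
)

```text
time: 6.32
ee_pos: [0.5365, -0.0105, 0.164]
orientation: [[0.0, 1.0, 0.002], [1.0, -0.0, 0.0], [0.0, 0.002, -1.0]]
ft_force: [-3.1, -0.8, 12.1]
grip_width: 0.0256
grip_force: 30.0
```

Contact. Release and rise clear.

>>> move_arm(
  targets=[
    {"twist": [0, 0, 0], "travel": [0, 0, -0.0015], "jaw": 20},
    {"twist": [0, 0, 0], "travel": [0, 0, -0.001], "jaw": 60},
    {"twist": [0, 0, 0], "travel": [0, 0, -0.001], "jaw": 60},
    {"twist": [0, 0, 0], "travel": [0, 0, -0.001], "jaw": 60},
    {"twist": [0, 0, 0], "travel": [0, 0, -0.001], "jaw": 60},
    {"twist": [0, 0, 0], "travel": [0, 0, -0.03], "jaw": 60},
    {"twist": [0, 0, 0], "travel": [0, 0, -0.07], "jaw": 60},
    {"twist": [0, 0, 0], "travel": [0, 0, -0.11], "jaw": 60},
    {"twist": [0, 0, 0], "travel": [-0.04, -0.01, -0.12], "jaw": 60},
    {"twist": [0, 0, 0], "travel": [-0.08, -0.02, -0.12], "jaw": 60},
    {"twist": [0, 0, 0], "travel": [-0.12, -0.03, -0.12], "jaw": 60},
    {"twist": [0, 0, 0], "travel": [-0.12, -0.03, -0.12], "jaw": 60},
    {"twist": [0, 0, 0], "travel": [-0.12, -0.03, -0.12], "jaw": 60},
  ],
)

```text
time: 7.4
ee_pos: [0.5114, -0.1083, 0.2588]
orientation: [[0.004, 1.0, 0.0], [1.0, -0.004, -0.0], [-0.0, 0.0, -1.0]]
ft_force: [0.3, -0.7, 0.1]
grip_width: 0.0598
grip_force: 0.0
```

Run:
```python
from h import *
from scipy.optimize import least_squares
def circ(p,R):
    f=lambda q:np.hypot(p[:,0]-q[0],p[:,1]-q[1])-R
    s=least_squares(f,p[:,:2].mean(0),loss='soft_l1',f_scale=.001);return s.x,np.abs(s.fun).mean()
o=r.get_obs();print(o['time'],o['ee_pos'])
Y=np.array([.159,.9873]);X=np.array([.9873,-.159])
for n in ('scene','side'):
    c=r.camera(n); save(c,n+'3.png'); w=world(c,np.ones((480,640),bool)); col=c['frame'][c['z_map']>0].astype(int)
    for lo,hi,R in ((.09,.122,.03),(.157,.2,.013)):
        m=(abs(w[:,0]-.536)<.05)&(abs(w[:,1]+.01)<.05)&(w[:,2]>lo)&(w[:,2]<hi)
        q=circ(w[m],R)[0];print(n,m.sum(),q)
    m=(abs(w[:,0]-.51)<.1)&(abs(w[:,1]+.23)<.1)&(w[:,2]>.15)&(w[:,2]<.197)&(col.max(1)<70)
    if m.sum()>20: print(' knob',m.sum(),circ(w[m],.014))
    for d in r.place_of(n,'jaw')+r.place_of(n,'seat')+r.place_of(n,'knob'): print(np.array(d['at']).round(4),round(d['confidence'],2))
```

```text
7.4 [ 0.5114 -0.1083  0.2588]
scene 288 [ 0.5362 -0.0119]
scene 184 [ 0.5366 -0.0114]
 knob 121 (array([ 0.5116, -0.286 ]), np.float64(0.0016242328563907033))
[ 0.5287 -0.0593  0.0087] 0.87
[ 0.5333 -0.0119  0.0099] 0.97
[0.7549 0.0173 0.0024] 0.27
[ 0.5094 -0.2846  0.1743] 0.8
[ 0.497  -0.2244  0.1757] 0.59
[ 0.5354 -0.009   0.0101] 0.41
side 328 [ 0.5367 -0.0099]
side 225 [ 0.5367 -0.0098]
 knob 75 (array([ 0.5112, -0.284 ]), np.float64(0.000927122659492736))
[ 0.5287 -0.0616  0.0088] 0.87
[0.5686 0.2096 0.1003] 0.74
[ 0.5301 -0.0124  0.0145] 0.95
[ 0.5074 -0.289   0.1735] 0.47
```

View pics/side3.png

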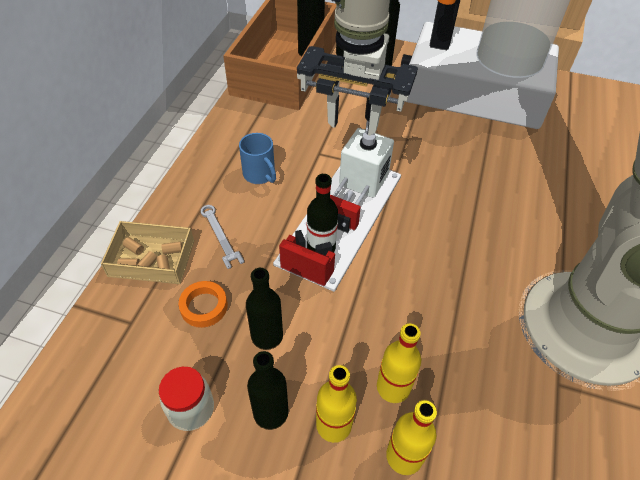

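The labelled bottle stands upright between the jaws, released (side px (322,215)). Now above the knob.

>>> move_arm(
  targets=[
    {"twist": [0, 0, 0], "travel": [-0.05, 0, 0], "jaw": 60},
    {"twist": [0, 0, 0], "travel": [-0.1, 0, 0], "jaw": 60},
    {"twist": [0, 0, 0], "travel": [-0.15, 0, 0], "jaw": 60},
    {"twist": [0, 0, 0], "travel": [-0.2, 0, 0], "jaw": 60},
    {"twist": [0, 0, 0], "travel": [-0.221, 0, 0], "jaw": 60},
    {"twist": [0, 0, 0], "travel": [-0.221, 0, 0], "jaw": 60},
    {"twist": [0, 0, 0], "travel": [-0.221, 0, 0], "jaw": 60},
  ],
)

```text
time: 8.38
ee_pos: [0.5118, -0.2837, 0.2583]
orientation: [[0.002, 1.0, -0.001], [1.0, -0.002, 0.0], [0.0, -0.001, -1.0]]
ft_force: [-0.2, 1.3, -0.8]
grip_width: 0.0601
grip_force: 0.0
```

Run:
```python
from h import *
o=r.get_obs();print(o['time'],o['ee_pos'],o['joint_positions'])
c=r.camera('wrist'); save(c,'w1.png'); w=world(c,np.ones((480,640),bool))
col=c['frame'][c['z_map']>0].astype(int)
m=(abs(w[:,0]-.51)<.05)&(abs(w[:,1]+.285)<.04)&(abs(w[:,2]-.203)<.004)
print(m.sum(),w[m].mean(0) if m.sum() else 0, cv2.minEnclosingCircle(w[m][:,:2].astype(np.float32)) if m.sum() else 0)
for d in r.place_of('wrist','knob')+r.place_of('wrist','crank_axle'): print(np.array(d['at']).round(4),round(d['confidence'],2))
```

```text
8.3833 [ 0.5118 -0.2837  0.2583] [ 18.9376  22.2336   6.257  108.2071  -3.1     49.7542  26.6465]
1377 [ 0.5116 -0.2835  0.2015] ((0.5115751028060913, -0.2840401530265808), 0.013659783639013767)
[ 0.5134 -0.2844  0.1753] 0.62
[ 0.5057 -0.2299  0.1746] 0.89
```

View pics/w1.png

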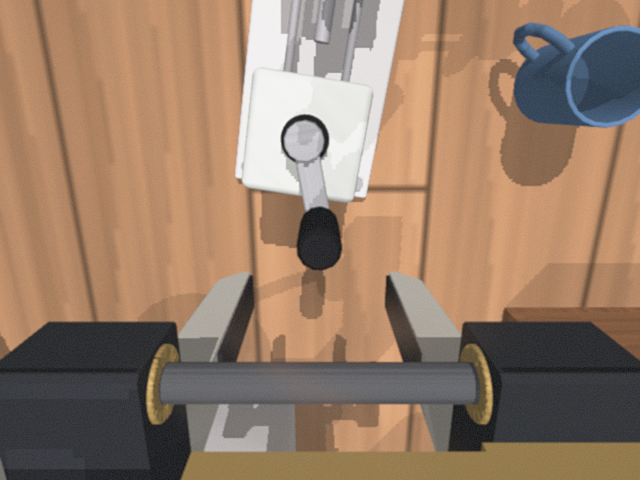

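The wrist view shows the knob top at px (319,245), axle hub at (305,138), and nothing in the way. I'll get the axle from this depth and then descend.

```bash
cat > gen.py <<'E'
import numpy as np,sys,json
# travel rows for angle steps: a0 deg, per-row step, n rows, radius .06
def rows(a0,steps,R=.06):
    a=np.radians(a0-np.cumsum(steps)); b=np.radians(a0)
    return [[round(R*(np.sin(x)-np.sin(b))/.8,4),round(R*(np.cos(x)-np.cos(b))/.8,4)] for x in a]
E
python3 - <<'E'
from h import *
from gen import rows
c=r.camera('wrist'); w=world(c,np.ones((480,640),bool)); col=c['frame'][c['z_map']>0].astype(int)
b=(abs(w[:,0]-.503)<.03)&(abs(w[:,1]+.224)<.03)
m=b&(w[:,2]>.125); print(m.sum(),w[m].max(0),w[m].min(0))
for z in (.13,.14,.15,.16):
    k=b&(abs(w[:,2]-z)<.005)&(w[:,1]>-.245)
    if k.sum()>20: print(z,k.sum(),cv2.minEnclosingCircle(w[k][:,:2].astype(np.float32)))
print(rows(-82,[3,6]+[12]*8+[9,6,3]))
E
```

```text
16695 [ 0.533  -0.2076  0.3672] [ 0.473  -0.254   0.1251]
0.13 573 ((0.5010448694229126, -0.22535958886146545), 0.01807812787592411)
0.14 922 ((0.5040210485458374, -0.22891801595687866), 0.01834901049733162)
0.15 581 ((0.500978410243988, -0.22514872252941132), 0.013455656357109547)
[[np.float64(-0.0004), np.float64(-0.0039)], [np.float64(-0.0007), np.float64(-0.0117)], [np.float64(0.0012), np.float64(-0.0273)], [np.float64(0.0063), np.float64(-0.0421)], [np.float64(0.0144), np.float64(-0.0556)], [np.float64(0.0251), np.float64(-0.067)], [np.float64(0.0379), np.float64(-0.076)], [np.float64(0.0523), np.float64(-0.0822)], [np.float64(0.0677), np.float64(-0.0852)], [np.float64(0.0834), np.float64(-0.0849)], [np.float64(0.0949), np.float64(-0.0825)], [np.float64(0.1024), np.float64(-0.08)], [np.float64(0.106), np.float64(-0.0784)]]
```

>>> move_arm(
  targets=[
    {"twist": [0, 0, 0], "travel": [0, 0, 0.04], "jaw": 60},
    {"twist": [0, 0, 0], "travel": [0, 0, 0.08], "jaw": 60},
    {"twist": [0, 0, 0], "travel": [0, 0, 0.115], "jaw": 60},
    {"twist": [0, 0, 0], "travel": [0, 0, 0.13], "jaw": 60},
    {"twist": [0, 0, 0], "travel": [0, 0, 0.13], "jaw": 20},
    {"twist": [0, 0, 0], "travel": [0, 0, 0.13], "jaw": 20},
    {"twist": [0, 0, 0], "travel": [0, 0, 0.13], "jaw": 20},
    {"twist": [0, 0, 0], "travel": [0, 0, 0.13], "jaw": 20},
    {"twist": [0, 0, 0], "travel": [0, 0, 0.13], "jaw": 20},
    {"twist": [0, 0, 0], "travel": [0, 0, 0.13], "jaw": 20},
  ],
  newtons=25,
)

```text
time: 9.42
ee_pos: [0.5121, -0.2834, 0.1557]
orientation: [[0.0, 1.0, 0.001], [1.0, 0.0, -0.001], [-0.001, 0.001, -1.0]]
ft_force: [-0.4, 1.7, 5.6]
grip_width: 0.0274
grip_force: 25.0
```

Run:
```python
from gen import *
def p(a0,s):
    print(a0,'->',a0-sum(s)); print(', '.join('[%.4f,%.4f]'%tuple(map(float,q)) for q in rows(a0,s)))
p(-79.6,[4,8]+[12]*8+[8,4])
p(-79.6-120,[6]+[15]*15+[9])
```

```text
-79.6 -> -199.6
[-0.0008,-0.0052], [-0.0012,-0.0156], [0.0009,-0.0312], [0.0061,-0.0459], [0.0143,-0.0593], [0.0252,-0.0707], [0.0381,-0.0795], [0.0526,-0.0855], [0.0680,-0.0883], [0.0837,-0.0879], [0.0939,-0.0858], [0.0989,-0.0842]
-199.6 -> -439.6
[0.0072,0.0030], [0.0236,0.0137], [0.0367,0.0283], [0.0456,0.0457], [0.0496,0.0649], [0.0486,0.0845], [0.0425,0.1031], [0.0318,0.1195], [0.0172,0.1325], [-0.0002,0.1414], [-0.0194,0.1454], [-0.0390,0.1444], [-0.0576,0.1383], [-0.0740,0.1276], [-0.0870,0.1130], [-0.0959,0.0956], [-0.0989,0.0842]
```

>>> move_arm(
  targets=[
    {"twist": [0, 0, 0], "travel": [-0.0008, -0.0052, 0], "jaw": 20},
    {"twist": [0, 0, 0], "travel": [-0.0012, -0.0156, 0], "jaw": 20},
    {"twist": [0, 0, 0], "travel": [0.0009, -0.0312, 0], "jaw": 20},
    {"twist": [0, 0, 0], "travel": [0.0061, -0.0459, 0], "jaw": 20},
    {"twist": [0, 0, 0], "travel": [0.0143, -0.0593, 0], "jaw": 20},
    {"twist": [0, 0, 0], "travel": [0.0252, -0.0707, 0], "jaw": 20},
    {"twist": [0, 0, 0], "travel": [0.0381, -0.0795, 0], "jaw": 20},
    {"twist": [0, 0, 0], "travel": [0.0526, -0.0855, 0], "jaw": 20},
    {"twist": [0, 0, 0], "travel": [0.068, -0.0883, 0], "jaw": 20},
    {"twist": [0, 0, 0], "travel": [0.0837, -0.0879, 0], "jaw": 20},
    {"twist": [0, 0, 0], "travel": [0.0939, -0.0858, 0], "jaw": 20},
    {"twist": [0, 0, 0], "travel": [0.0989, -0.0842, 0], "jaw": 20},
    {"twist": [0, 0, 0], "travel": [0.0989, -0.0842, 0], "jaw": 20},
    {"twist": [0, 0, 0], "travel": [0.0989, -0.0842, 0], "jaw": 20},
  ],
)

```text
time: 10.58
ee_pos: [0.4446, -0.2044, 0.1556]
orientation: [[0.0, 1.0, 0.001], [1.0, -0.0, -0.001], [-0.001, 0.001, -1.0]]
ft_force: [-2.1, 0.7, 10.7]
grip_width: 0.0273
grip_force: 25.0
```

>>> move_arm(
  targets=[
    {"twist": [0, 0, 0], "travel": [0.0072, 0.003, -0.001], "jaw": 20},
    {"twist": [0, 0, 0], "travel": [0.0236, 0.0137, -0.001], "jaw": 20},
    {"twist": [0, 0, 0], "travel": [0.0367, 0.0283, -0.001], "jaw": 20},
    {"twist": [0, 0, 0], "travel": [0.0456, 0.0457, -0.001], "jaw": 20},
    {"twist": [0, 0, 0], "travel": [0.0496, 0.0649, -0.001], "jaw": 20},
    {"twist": [0, 0, 0], "travel": [0.0486, 0.0845, -0.001], "jaw": 20},
    {"twist": [0, 0, 0], "travel": [0.0425, 0.1031, -0.001], "jaw": 20},
    {"twist": [0, 0, 0], "travel": [0.0318, 0.1195, -0.001], "jaw": 20},
    {"twist": [0, 0, 0], "travel": [0.0172, 0.1325, -0.001], "jaw": 20},
    {"twist": [0, 0, 0], "travel": [-0.0002, 0.1414, -0.001], "jaw": 20},
    {"twist": [0, 0, 0], "travel": [-0.0194, 0.1454, -0.001], "jaw": 20},
    {"twist": [0, 0, 0], "travel": [-0.039, 0.1444, -0.001], "jaw": 20},
    {"twist": [0, 0, 0], "travel": [-0.0576, 0.1383, -0.001], "jaw": 20},
    {"twist": [0, 0, 0], "travel": [-0.074, 0.1276, -0.001], "jaw": 20},
    {"twist": [0, 0, 0], "travel": [-0.087, 0.113, -0.001], "jaw": 20},
    {"twist": [0, 0, 0], "travel": [-0.0959, 0.0956, -0.001], "jaw": 20},
    {"twist": [0, 0, 0], "travel": [-0.0989, 0.0842, -0.001], "jaw": 20},
    {"twist": [0, 0, 0], "travel": [-0.0989, 0.0842, -0.001], "jaw": 20},
    {"twist": [0, 0, 0], "travel": [-0.0989, 0.0842, -0.001], "jaw": 20},
  ],
)

```text
time: 12.17
ee_pos: [0.5108, -0.2837, 0.1557]
orientation: [[0.001, 1.0, -0.001], [1.0, -0.001, -0.0], [-0.0, -0.001, -1.0]]
ft_force: [-4.0, -1.2, 5.3]
grip_width: 0.0277
grip_force: 25.0
```

```bash
cat > chk.py <<'E'
from h import *
from scipy.optimize import least_squares
from gen import rows
Y=np.array([.159,.9873]);X=np.array([.9873,-.159])
def chk():
    o=r.get_obs(); e=np.array(o['ee_pos'])[:2]-[.501,-.225]; a=np.degrees(np.arctan2(e[1],e[0])); f=np.array(o['ft_force'])
    t=np.array([np.sin(np.radians(a)),-np.cos(np.radians(a))])
    print('t',o['time'],'ang',a,'rad',np.hypot(*e),'f',f,'tang drag',-f[:2]@t,'radial',f[:2]@e/.06)
    c=r.camera('side'); w=world(c,np.ones((480,640),bool)); col=c['frame'][c['z_map']>0].astype(int)
    s=(w[:,:2]-[.5362,-.0105]); yy=s@Y; xx=s@X
    m=(abs(xx)<.04)&(abs(yy-.01)<.045)&(w[:,2]>.157)&(w[:,2]<.2); P=np.c_[xx,yy][m]
    q=least_squares(lambda q:np.hypot(P[:,0]-q[0],P[:,1]-q[1])-.013,P.mean(0),loss='soft_l1',f_scale=.001).x
    k=(abs(xx)<.05)&(yy<0)&(abs(w[:,2]-.0735)<.004)&(col[:,0]>110)&(col[:,1]<60)
    print('bottle x,y rel seat',q,'jaw top y',np.percentile(yy[k],[2,50,98]) if k.sum() else None)
    return c
def p(a0,s):
    print(a0,'->',a0-sum(s)); print(', '.join('[%.4f,%.4f]'%tuple(map(float,q)) for q in rows(a0,s)))
E
python3 - <<'E'
from chk import *
chk()
p(-79.6,[6]+[12]*7+[9,6])
E
```

```text
t 12.1667 ang -80.53295856942599 rad 0.059497187348288634 f [-4.0169 -1.2347  5.2873] tang drag -4.165267241875432 radial 0.5524928353169846
bottle x,y rel seat [0.0002 0.004 ] jaw top y [-0.0627 -0.0524 -0.0409]
-79.6 -> -184.6
[-0.0010,-0.0078], [-0.0006,-0.0235], [0.0031,-0.0387], [0.0099,-0.0528], [0.0195,-0.0653], [0.0314,-0.0754], [0.0452,-0.0829], [0.0602,-0.0873], [0.0719,-0.0885], [0.0798,-0.0883]
```

>>> move_arm(
  targets=[
    {"twist": [0, 0, 0], "travel": [-0.001, -0.0078, 0], "jaw": 20},
    {"twist": [0, 0, 0], "travel": [-0.0006, -0.0235, 0], "jaw": 20},
    {"twist": [0, 0, 0], "travel": [0.0031, -0.0387, 0], "jaw": 20},
    {"twist": [0, 0, 0], "travel": [0.0099, -0.0528, 0], "jaw": 20},
    {"twist": [0, 0, 0], "travel": [0.0195, -0.0653, 0], "jaw": 20},
    {"twist": [0, 0, 0], "travel": [0.0314, -0.0754, 0], "jaw": 20},
    {"twist": [0, 0, 0], "travel": [0.0452, -0.0829, 0], "jaw": 20},
    {"twist": [0, 0, 0], "travel": [0.0602, -0.0873, 0], "jaw": 20},
    {"twist": [0, 0, 0], "travel": [0.0719, -0.0885, 0], "jaw": 20},
    {"twist": [0, 0, 0], "travel": [0.0798, -0.0883, 0], "jaw": 20},
    {"twist": [0, 0, 0], "travel": [0.0798, -0.0883, 0], "jaw": 20},
  ],
)

```text
time: 13.13
ee_pos: [0.4414, -0.2193, 0.1557]
orientation: [[-0.001, 1.0, 0.0], [1.0, 0.001, -0.001], [-0.001, 0.0, -1.0]]
ft_force: [-1.5, 0.5, 4.3]
grip_width: 0.0272
grip_force: 25.0
```

Run:
```python
from chk import *
c=chk(); cv2.imwrite('pics/v1.png',cv2.resize(c['frame'][150:310,240:420,::-1],None,fx=3,fy=3))
p(-184.6,[3]*12)
```

```text
t 13.1333 ang 174.53297473787472 rad 0.05982303737886908 f [-1.4667  0.4917  4.2564] tang drag -0.34976542611233324 radial 1.5024532790144982
bottle x,y rel seat [-0.0001  0.0111] jaw top y [-0.0559 -0.0442 -0.0343]
-184.6 -> -220.6
[0.0039,0.0004], [0.0078,0.0010], [0.0116,0.0019], [0.0154,0.0029], [0.0191,0.0041], [0.0228,0.0055], [0.0264,0.0071], [0.0299,0.0089], [0.0333,0.0109], [0.0366,0.0130], [0.0397,0.0153], [0.0428,0.0178]
```

View pics/v1.png

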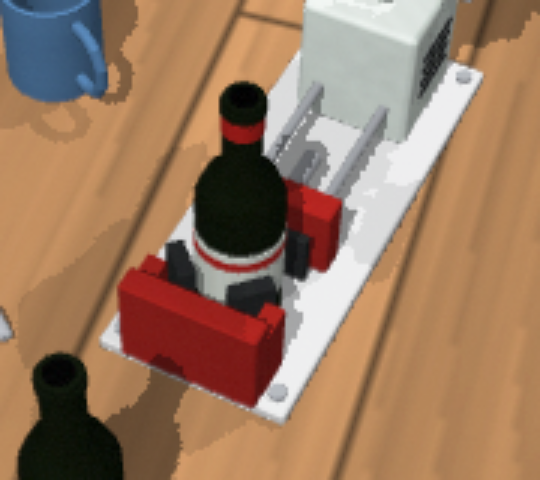

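The bottle (crop px (240,200)) is upright and nearly at the V; I'll proceed in slow small steps.

>>> move_arm(
  targets=[
    {"twist": [0, 0, 0], "travel": [0.0039, 0.0004, 0], "jaw": 20},
    {"twist": [0, 0, 0], "travel": [0.0078, 0.001, 0], "jaw": 20},
    {"twist": [0, 0, 0], "travel": [0.0116, 0.0019, 0], "jaw": 20},
    {"twist": [0, 0, 0], "travel": [0.0154, 0.0029, 0], "jaw": 20},
    {"twist": [0, 0, 0], "travel": [0.0191, 0.0041, 0], "jaw": 20},
    {"twist": [0, 0, 0], "travel": [0.0228, 0.0055, 0], "jaw": 20},
    {"twist": [0, 0, 0], "travel": [0.0264, 0.0071, 0], "jaw": 20},
    {"twist": [0, 0, 0], "travel": [0.0299, 0.0089, 0], "jaw": 20},
    {"twist": [0, 0, 0], "travel": [0.0333, 0.0109, 0], "jaw": 20},
    {"twist": [0, 0, 0], "travel": [0.0366, 0.013, 0], "jaw": 20},
  ],
)

```text
time: 14.02
ee_pos: [0.4511, -0.1913, 0.1556]
orientation: [[0.001, 1.0, -0.001], [1.0, -0.001, -0.001], [-0.001, -0.001, -1.0]]
ft_force: [-4.2, -4.2, 8.0]
grip_width: 0.0272
grip_force: 25.0
```

Run:
```python
from chk import *
chk()
p(-214.6,[3]*10)
```

```text
t 14.0167 ang 145.98854233547354 rad 0.06020693606766043 f [-4.177  -4.1945  7.9662] tang drag 5.813370517451486 radial 1.1200997105359536
bottle x,y rel seat [-0.0001  0.0131] jaw top y [-0.0544 -0.0433 -0.0324]
-214.6 -> -244.6
[0.0032,0.0023], [0.0062,0.0048], [0.0091,0.0074], [0.0119,0.0102], [0.0145,0.0131], [0.0170,0.0162], [0.0193,0.0194], [0.0214,0.0227], [0.0234,0.0261], [0.0252,0.0296]
```

>>> move_arm(
  targets=[
    {"twist": [0, 0, 0], "travel": [0.0032, 0.0023, 0], "jaw": 20},
    {"twist": [0, 0, 0], "travel": [0.0062, 0.0048, 0], "jaw": 20},
    {"twist": [0, 0, 0], "travel": [0.0091, 0.0074, 0], "jaw": 20},
    {"twist": [0, 0, 0], "travel": [0.0119, 0.0102, 0], "jaw": 20},
    {"twist": [0, 0, 0], "travel": [0.0145, 0.0131, 0], "jaw": 20},
    {"twist": [0, 0, 0], "travel": [0.017, 0.0162, 0], "jaw": 20},
    {"twist": [0, 0, 0], "travel": [0.0193, 0.0194, 0], "jaw": 20},
    {"twist": [0, 0, 0], "travel": [0.0214, 0.0227, 0], "jaw": 20},
  ],
)

```text
time: 14.73
ee_pos: [0.4688, -0.1738, 0.1556]
orientation: [[0.001, 1.0, -0.002], [1.0, -0.001, -0.0], [-0.0, -0.002, -1.0]]
ft_force: [-4.9, -2.9, 9.9]
grip_width: 0.0273
grip_force: 25.0
```

Run:
```python
from chk import *
chk()
p(-238.6,[3]*10)
```

```text
t 14.7333 ang 122.12279403923709 rad 0.06047186356060921 f [-4.9492 -2.9459  9.9372] tang drag 5.758013867581906 radial 0.13780043441345424
bottle x,y rel seat [-0.0002  0.0147] jaw top y [-0.0511 -0.0403 -0.0299]
-238.6 -> -268.6
[0.0020,0.0034], [0.0037,0.0069], [0.0053,0.0105], [0.0067,0.0142], [0.0079,0.0179], [0.0089,0.0217], [0.0098,0.0255], [0.0104,0.0294], [0.0108,0.0333], [0.0110,0.0372]
```

>>> move_arm(
  targets=[
    {"twist": [0, 0, 0], "travel": [0.002, 0.0034, 0], "jaw": 20},
    {"twist": [0, 0, 0], "travel": [0.0037, 0.0069, 0], "jaw": 20},
    {"twist": [0, 0, 0], "travel": [0.0053, 0.0105, 0], "jaw": 20},
    {"twist": [0, 0, 0], "travel": [0.0067, 0.0142, 0], "jaw": 20},
    {"twist": [0, 0, 0], "travel": [0.0079, 0.0179, 0], "jaw": 20},
    {"twist": [0, 0, 0], "travel": [0.0089, 0.0217, 0], "jaw": 20},
    {"twist": [0, 0, 0], "travel": [0.0098, 0.0255, 0], "jaw": 20},
    {"twist": [0, 0, 0], "travel": [0.0104, 0.0294, 0], "jaw": 20},
    {"twist": [0, 0, 0], "travel": [0.0108, 0.0333, 0], "jaw": 20},
    {"twist": [0, 0, 0], "travel": [0.011, 0.0372, 0], "jaw": 20},
  ],
)

```text
time: 15.62
ee_pos: [0.4984, -0.1644, 0.1556]
orientation: [[0.0, 1.0, -0.002], [1.0, -0.0, 0.0], [0.0, -0.002, -1.0]]
ft_force: [-5.7, 0.2, 11.0]
grip_width: 0.0276
grip_force: 25.0
```

Run:
```python
from chk import *
chk()
p(-268.6,[3]*10)
```

```text
t 15.6167 ang 92.41063355446155 rad 0.06069190115583838 f [-5.6806  0.2273 10.9792] tang drag 5.666007601920248 radial 0.4713899604058341
bottle x,y rel seat [-0.0003  0.017 ] jaw top y [-0.048  -0.0382 -0.0287]
-268.6 -> -298.6
[-0.0000,0.0039], [-0.0002,0.0078], [-0.0006,0.0118], [-0.0013,0.0156], [-0.0021,0.0195], [-0.0031,0.0233], [-0.0043,0.0270], [-0.0057,0.0307], [-0.0073,0.0342], [-0.0091,0.0377]
```

>>> move_arm(
  targets=[
    {"twist": [0, 0, 0], "travel": [0, 0.0039, -0.001], "jaw": 20},
    {"twist": [0, 0, 0], "travel": [-0.0002, 0.0078, -0.001], "jaw": 20},
    {"twist": [0, 0, 0], "travel": [-0.0006, 0.0118, -0.001], "jaw": 20},
    {"twist": [0, 0, 0], "travel": [-0.0013, 0.0156, -0.001], "jaw": 20},
    {"twist": [0, 0, 0], "travel": [-0.0021, 0.0195, -0.001], "jaw": 20},
    {"twist": [0, 0, 0], "travel": [-0.0031, 0.0233, -0.001], "jaw": 20},
    {"twist": [0, 0, 0], "travel": [-0.0043, 0.027, -0.001], "jaw": 20},
    {"twist": [0, 0, 0], "travel": [-0.0057, 0.0307, -0.001], "jaw": 20},
    {"twist": [0, 0, 0], "travel": [-0.0073, 0.0342, -0.001], "jaw": 20},
    {"twist": [0, 0, 0], "travel": [-0.0091, 0.0377, -0.001], "jaw": 20},
  ],
)

```text
time: 16.5
ee_pos: [0.5282, -0.1707, 0.1557]
orientation: [[-0.0, 1.0, -0.004], [1.0, 0.0, 0.002], [0.002, -0.004, -1.0]]
ft_force: [-4.5, 2.8, 4.6]
grip_width: 0.0273
grip_force: 25.0
```

Run:
```python
from chk import *
chk()
p(-298.6,[3]*10)
```

```text
t 16.5 ang 63.41650144622743 rad 0.060697557459695226 f [-4.4543  2.7765  4.5518] tang drag 5.225878003631765 radial 0.49542787619101525
bottle x,y rel seat [-0.0005  0.0191] jaw top y [-0.0471 -0.036  -0.026 ]
-298.6 -> -328.6
[-0.0020,0.0034], [-0.0041,0.0067], [-0.0064,0.0099], [-0.0089,0.0129], [-0.0115,0.0158], [-0.0143,0.0186], [-0.0172,0.0212], [-0.0203,0.0237], [-0.0235,0.0260], [-0.0268,0.0281]
```

Still free (bottle at 19 mm); another 30°.

>>> move_arm(
  targets=[
    {"twist": [0, 0, 0], "travel": [-0.002, 0.0034, 0], "jaw": 20},
    {"twist": [0, 0, 0], "travel": [-0.0041, 0.0067, 0], "jaw": 20},
    {"twist": [0, 0, 0], "travel": [-0.0064, 0.0099, 0], "jaw": 20},
    {"twist": [0, 0, 0], "travel": [-0.0089, 0.0129, 0], "jaw": 20},
    {"twist": [0, 0, 0], "travel": [-0.0115, 0.0158, 0], "jaw": 20},
    {"twist": [0, 0, 0], "travel": [-0.0143, 0.0186, 0], "jaw": 20},
    {"twist": [0, 0, 0], "travel": [-0.0172, 0.0212, 0], "jaw": 20},
    {"twist": [0, 0, 0], "travel": [-0.0203, 0.0237, 0], "jaw": 20},
    {"twist": [0, 0, 0], "travel": [-0.0235, 0.026, 0], "jaw": 20},
    {"twist": [0, 0, 0], "travel": [-0.0268, 0.0281, 0], "jaw": 20},
  ],
)

```text
time: 17.38
ee_pos: [0.5512, -0.1911, 0.1557]
orientation: [[-0.001, 1.0, -0.003], [1.0, 0.001, 0.003], [0.003, -0.003, -1.0]]
ft_force: [-4.2, 6.6, 5.0]
grip_width: 0.0271
grip_force: 25.0
```

Run:
```python
from chk import *
chk()
p(-328.6,[3]*10)
```

```text
t 17.3833 ang 34.06533939703866 rad 0.06057128999494523 f [-4.1612  6.5575  4.9923] tang drag 7.76305999099515 radial 0.22806429324379227
bottle x,y rel seat [-0.0003  0.0196] jaw top y [-0.0448 -0.035  -0.0233]
-328.6 -> -358.6
[-0.0034,0.0020], [-0.0069,0.0037], [-0.0105,0.0053], [-0.0142,0.0067], [-0.0179,0.0079], [-0.0217,0.0089], [-0.0255,0.0098], [-0.0294,0.0104], [-0.0333,0.0108], [-0.0372,0.0110]
```

Stiffened: ~28–30 N. A bit more.

>>> move_arm(
  targets=[
    {"twist": [0, 0, 0], "travel": [-0.0034, 0.002, 0], "jaw": 20},
    {"twist": [0, 0, 0], "travel": [-0.0069, 0.0037, 0], "jaw": 20},
    {"twist": [0, 0, 0], "travel": [-0.0105, 0.0053, 0], "jaw": 20},
    {"twist": [0, 0, 0], "travel": [-0.012, 0.006, 0], "jaw": 20},
  ],
)

```text
time: 17.77
ee_pos: [0.5563, -0.2004, 0.1557]
orientation: [[-0.001, 1.0, -0.003], [1.0, 0.001, 0.003], [0.003, -0.003, -1.0]]
ft_force: [-3.8, 8.0, 5.1]
grip_width: 0.0278
grip_force: 25.0
```

Run:
```python
from chk import *
chk()
```

```text
t 17.7667 ang 23.953526854221604 rad 0.06051820714074793 f [-3.7862  8.0029  5.08  ] tang drag 8.850866140815626 radial -0.2127589392685254
bottle x,y rel seat [-0.0005  0.0197] jaw top y [-0.0443 -0.0337 -0.0231]
```

>>> move_arm(
  targets=[
    {"twist": [0, 0, 0], "travel": [0, 0, 0], "jaw": 60},
    {"twist": [0, 0, 0], "travel": [0, 0, 0], "jaw": 60},
    {"twist": [0, 0, 0], "travel": [0, 0, 0], "jaw": 60},
    {"twist": [0, 0, 0], "travel": [0, 0, 0], "jaw": 60},
    {"twist": [0, 0, 0], "travel": [0, 0, -0.03], "jaw": 60},
    {"twist": [0, 0, 0], "travel": [0, 0, -0.07], "jaw": 60},
    {"twist": [0, 0, 0], "travel": [0, 0, -0.11], "jaw": 60},
    {"twist": [0, 0, 0], "travel": [0, 0, -0.14], "jaw": 60},
    {"twist": [0, 0, 0], "travel": [0, 0, -0.14], "jaw": 60},
    {"twist": [0, 0, 0], "travel": [0, 0, -0.14], "jaw": 60},
    {"twist": [0, 0, 0], "travel": [0, 0, -0.14], "jaw": 60},
  ],
)

```text
time: 18.73
ee_pos: [0.5567, -0.2025, 0.2676]
orientation: [[-0.0, 1.0, -0.001], [1.0, 0.0, 0.0], [0.0, -0.001, -1.0]]
ft_force: [0.6, 0.6, -0.5]
grip_width: 0.06
grip_force: 0.0
```

Run:
```python
from chk import *
c=chk(); save(c,'end.png')
m=world(r.camera('wrist'),np.ones((480,640),bool)); m=m[(abs(m[:,2]-.203)<.004)&(np.hypot(m[:,0]-.556,m[:,1]+.2)<.04)]
q,_=cv2.minEnclosingCircle(m[:,:2].astype(np.float32)); print('knob',q,np.degrees(np.arctan2(q[1]+.225,q[0]-.501)))
```

```text
t 18.7333 ang 22.000248098333905 rad 0.06010139228875355 f [ 0.5899  0.6024 -0.49  ] tang drag 0.33758229244702054 radial 0.7738994174552046
bottle x,y rel seat [-0.0002  0.0197] jaw top y [-0.0451 -0.0345 -0.0236]
knob (0.5559595823287964, -0.20111285150051117) 23.49126874771618
```

View pics/end.png

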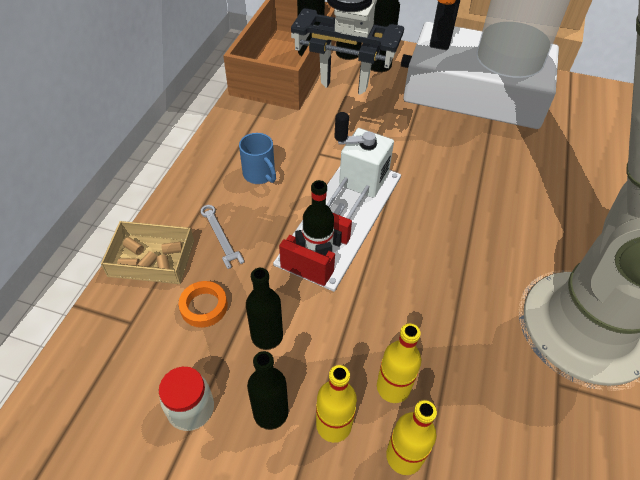

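The bottle stands clamped in the V (px (318,225)), the knob (342,125) is free of the gripper, and the bystanders are unmoved.

```bash
python3 -c "
from workcell import r
print(r.hand_in())"
```

```text
the job is handed in; nothing more can be done
None
```

The labelled bottle is clamped upright in the V at an estimated 40–47 N (judged from crank drag and angle), the knob is released, the other things look unmoved in the last picture, and the job was handed in at about 19 s; hand-in returned no verdict.

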